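# Preset a click-stop air regulator by counting clicks from its stop

## Task

Preset the air regulator on the stand for the next job: lift its knob to unlock it, wind it anticlockwise until you feel it bear gently on its stop, then turn it clockwise four clicks from there and press it down until it is locked. Do not force the knob against its stop or its lock, leave it free when you are done, and leave the loose things on the bench where they are.

Things in the scene. Friction and masses are not known exactly. Their poses are not given: they have to be found in the camera images.
- regulator: air filter and regulator on a weighted steel stand that does not move. Origin: underside of the base plate, on the vertical axis of the knob; z up. Base plate: x -60 to +70, y -70 to +130 mm. Under the knob a 47 mm wide black bonnet, top at z = 151 mm; filter beside it at y = +60 mm, top at 141 mm; round gauge out to x = -57 mm at z = 110 mm. Nothing near the knob is higher
- knob: the regulator's black fluted round knob, 42 mm diameter, 38 mm tall, moulded index bar on top. Origin: centre of its underside on its axis, 152 mm above the bench when locked, 159 when lifted; its index bar points along its own -x. Down, teeth let it turn only a few degrees; lifted over 5 mm it turns freely of them. It can be pressed down into the lock only where it rests at a click
- knob_top (a point): centre of the knob's top face as it is when locked (fixed to the regulator), 190 mm above the bench; the knob's side walls below it are upright and can be gripped down to 30 mm below the top. One grasp need not turn it all the way: let go, turn back and grip again; it stays where it is, also when up
- lift (a joint): how far the knob is lifted, in m: 0 locked down on its seat, 0.007 fully up (end of travel; held by friction, the fingers may slip a little on it). Every start is locked. It stays where it is put: moving it up or down takes about 6 N; anything clearly above that when pressing is the firm seat. A closing grip can drag it down a millimetre or two: keep it well up while turning
- dial (a joint): angle of the knob in rad, growing clockwise seen from above. Clicks every 0.5236 rad (30 degrees): click n rests at n x 0.5236, held by a sprung ball; leaving a click takes 0.05 to 0.1 N m, falling to nothing half way, where it snaps to the next. Starts rest at click 2 or 3; click 4 is at 2.094
- stop (a point): the knob's axis; the hidden anticlockwise stop acts about 16 mm out from it. The knob meets it at a dial angle between -0.16 and +0.22 rad, different on every unit and not visible: it must be felt. From touch it takes about 0.05 rad to 12 N and 0.1 rad to 24 N. Torque beyond a click's own divided by 16 mm is the force on it: 0.16 N m is 10 N. From it, the first snap clockwise is click 1
- solder_spool: bystander: green-flanged solder spool standing on end, 56 mm diameter, 50 mm tall; origin at its underside, not to be moved
- wire_spool: bystander: smaller green-flanged wire spool standing on end, 48 mm diameter, 36 mm tall; origin at its underside, not to be moved
- flux_jar: bystander: white jar with black lid, 48 mm diameter, 45 mm tall; origin at its underside, not to be moved
- syringe: bystander: capped paste syringe lying down, about 120 mm long and 20 mm thick; origin at its underside, not to be moved
- parts_bin: bystander: small open blue plastic bin, 100 x 75 x 45 mm; origin at its underside, not to be moved
- driver: bystander: screwdriver lying down, 170 mm long; origin at its underside, not to be moved
- cutters: bystander: side cutters with blue handles lying down, 150 mm long; origin at its underside, not to be moved
Mind the look-alikes: they are no part of the job. Of the things shaped like the regulator, the steel one is meant.

How it is judged:
By the outcome, as a careful person would: the job done as asked, in the order asked, and still so for the second after the job is handed in, with the robot touching nothing.
It also fails if it takes over 72 s, if anything falls off the work surface, if the arm or the gripper's body presses on something with over 40 N, if the wrist force passes 120 N, or if a joint passes its speed limit or range.

## Robot

A 6-joint arm with a two-finger parallel gripper is mounted at the origin on the work surface. World frame = base frame: x ahead of the robot, y to its left, z up, the work surface at z = 0. Lengths are in m, angles in degrees, forces in N, time in s.
With the tool pointing down it reaches from about 0.375 to 0.9 m from the base axis. Payload 3.1 kg.
Tool frame: the origin (TCP) lies between the finger pads; the fingertips stand 11 mm ahead of it and the grasp point (between the pads) lies 8 mm behind it; z points along the fingers, y is the line along which they close (so a half turn about z gives the same grasp; the last joint's range is limited). The gripper opens to 87 mm and grips with 3 to 60 N. Pads are 19 mm wide; open, the fingers measure 117 mm over their backs; the gripper's body (75 mm by 190 mm) begins 51 mm behind the grasp point.
Start: joints at [-10.227, 30.224, 82.088, -0, 67.689, -10.227], TCP at [0.625, 0, 0.21] pointing down, gripper open.
Joint ranges: [-176.69, 176.69], [-43.24, 126.21], [12.49, 139.97], [-82, 262], [0, 151.66], [-163.58, 163.58]. Speed limits (degrees/s): [159.86, 159.86, 180, 180, 180, 180].

## Interface

Orientations are given as a 3x3 rotation matrix whose columns are the frame's x, y, z axes.
In Python, from rig import bot gives the robot as it stands.
- The arm moves only by the tool apply_moves, never from a script. Its argument "steps" is a list that holds one entry, the list of rows, each a list of 7 numbers: the shift along the tool's x, y, z in cm, then the turn, a rotation vector about the tool's x, y, z in degrees, then the gripper command: -1 is shut, 1 is fully open, values between are in proportion. In form: [[[dx, dy, dz, rx, ry, rz, jaw], ...]]. A call has 1 to 20 rows; each row is the pose to reach, as a shift and turn from the pose commanded when the call began, along the tool's axes at that moment; what a row does not reach only later rows make up. A row lasts 1/8 s, in which the tool goes at most 62.5 mm and 10.7 degrees, less where a joint would pass 70% of its speed; a pose out of reach is approached as far as the arm can. A call with a gripper value outside its range is refused whole. The fingers move at their own pace and stop on an object; the grip force is fixed at half the most. Time passes only in rows, so rows that repeat a pose let the fingers close. It gives the time, the measured TCP pose, the force, the opening and the grip force at its end, in the units of the state.
- bot.read_state(): the state, without advancing time (a new reading comes with each control period).
- bot.capture(name): name is "scene" or "side" or "wrist"; returns the picture (384x512x3 uint8, blue, green, red); there is no depth.
- bot.camera_model(name): a dict with "intrinsics" (3x3 intrinsics, pixels), "R" (3x3) and "t" (3): a world point X has camera coordinates R X + t. Camera axes: x right, y down, z forward; pixel columns grow to the right and rows downward; lengths in m; the calibration is good to about 2 mm. A picture is of the moment at which its call begins: read the wrist's pose just before it. camera_model takes no time and is no camera call; for the wrist camera it gives the pose at the moment of the call.
- bot.hand_in(): hands the job in; it is judged then, once.
The state is a dict: "time_s": time; "joint_positions": joint angles; "qvel": joint speeds; "tau": joint torques, N m; "position": TCP position; "tcp_rot": TCP orientation; "force": force on the tool from outside, world axes, zero at the start; "moment": the same for the moment, N m; "opening": opening from 0.0 (shut) to 1.0 (fully open); "grasp_force": force on a finger pad.
Only numpy, scipy, OpenCV 4.12 (cv2) and the standard library are available. Lean on these libraries where they do the work, as an engineer would, in place of code of your own. Each camera call takes 0.05 s, during which the arm holds its last target. There are 200 camera calls.

## Working session

There is one attempt and no reset: what is moved stays moved. The work goes in short steps, Python scripts to look and compute and a tool call to move; the robot and the scene stay as the last step left them, time stands still between calls to the robot, and variables do not carry over. Pictures are saved under pics/ and viewed, at most 10 in all, crops included, and the job is handed in when it is done.

Besides the shell and the picture viewer there is one more tool, called after "Emit:" as name(argument=value, ...) on one line, values as JSON. apply_moves: Moves the arm, as the interface text tells. Its arguments: {"type":"object","properties":{"steps":{"type":"array","items":{"type":"array","items":{"type":"array","items":{"type":"number"}}}}},"required":["steps"]}

```bash
mkdir -p pics; python3 - <<'E'
from rig import bot
import cv2,numpy as np
s=bot.read_state()
print({k:np.round(v,3).tolist() for k,v in s.items()})
a=bot.capture("scene");b=bot.capture("side")
cv2.imwrite("pics/a.png",a);cv2.imwrite("pics/b.png",b)
for n in("scene","side","wrist"):
    m=bot.camera_model(n);print(n,{k:np.round(v,4).tolist() for k,v in m.items()})
E
```

```text
{'time_s': 0.0, 'joint_positions': [-10.226, 30.278, 82.156, -0.0, 67.689, -10.227], 'qvel': [-0.037, -0.027, 0.017, -0.005, 0.063, 0.051], 'tau': [-0.001, -44.005, -17.659, 0.063, 0.058, -0.0], 'position': [0.624, 0.0, 0.209], 'tcp_rot': [[-0.0, 1.0, -0.002], [1.0, 0.0, 0.0], [0.0, -0.002, -1.0]], 'force': [-0.056, 0.029, 0.167], 'moment': [0.048, -0.01, -0.022], 'grasp_force': 0.0, 'opening': 1.0}
scene {'intrinsics': [[352.0553, 0.0, 256.8451], [0.0, 352.0553, 188.389], [0.0, 0.0, 1.0]], 'R': [[-0.7707, 0.637, -0.0139], [0.553, 0.6579, -0.5112], [-0.3165, -0.4017, -0.8593]], 't': [0.4069, -0.2108, 1.1931]}
side {'intrinsics': [[432.17, 0.0, 254.4859], [0.0, 432.17, 181.4539], [0.0, 0.0, 1.0]], 'R': [[0.8982, -0.4392, -0.0197], [-0.28, -0.537, -0.7957], [0.3389, 0.7202, -0.6053]], 't': [-0.437, 0.243, 1.1601]}
wrist {'intrinsics': [[311.9821, 0.0, 255.8186], [0.0, 311.9821, 188.5089], [0.0, 0.0, 1.0]], 'R': [[1.0, 0.0006, -0.0012], [0.0009, -0.9571, 0.2896], [-0.0009, -0.2896, -0.9571]], 't': [-0.6235, -0.0338, 0.3908]}
```

View pics/a.png

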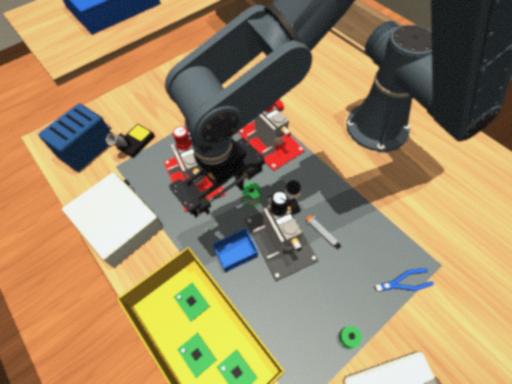

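View pics/b.png

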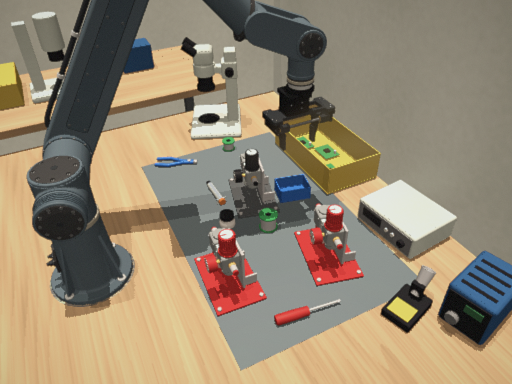

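Candidates: the steel-coloured regulator (scene ~(280,215), side ~(252,165)), and red ones in side at (228,245) and (333,222). The steel one with the black knob fits the description. I'll confirm it in an enlarged crop.

```bash
python3 - <<'E'
import cv2,numpy as np
a=cv2.imread("pics/a.png")[170:290,200:350];b=cv2.imread("pics/b.png")[130:250,190:340]
r=lambda x:cv2.resize(x,(400,320),interpolation=cv2.INTER_CUBIC)
cv2.imwrite("pics/c.png",np.hstack([r(a),r(b)]))
E
```

```text
(no output)
```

View pics/c.png

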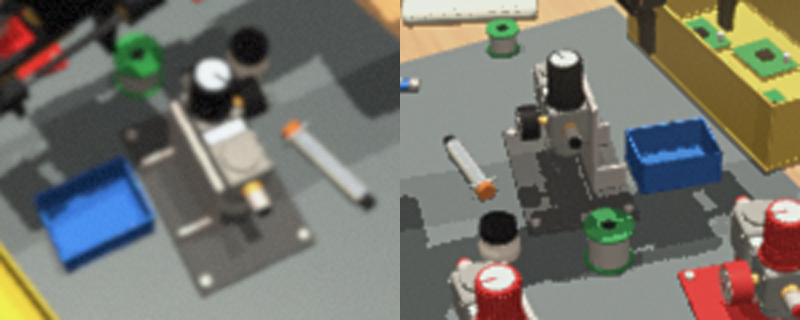

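The crop shows the steel regulator with a black knob and a white top disc. The disc is at scene (279.5,197.8) and side (251.5,151.5). The jar, spool, bin and syringe are all lower. The red units are look-alikes and not part of the job.

```bash
cat > h.py <<'E'
from rig import bot
import cv2,numpy as np
def ray(m,p):
    K,R,t=(np.array(m[k]) for k in("intrinsics","R","t"))
    d=R.T@np.linalg.solve(K,[p[0],p[1],1]); return -R.T@t,d
def atz(m,p,z):
    o,d=ray(m,p); return o+d*(z-o[2])/d[2]
def st():
    s=bot.read_state()
    print({k:np.round(s[k],4).tolist() for k in("time_s","position","force","moment","opening","grasp_force","joint_positions")}); return s
E
python3 - <<'E'
from h import *
for n,p in(("scene",(279.5,197.8)),("side",(251.5,151.5))):
    print(n,atz(bot.camera_model(n),p,.19))
for n,ps in(("scene",[(276,228+12),(249,221),(277,278),(316,261)]),):
    for p in ps: print(atz(bot.camera_model(n),p,0.008))
E
```

```text
scene [0.5129975  0.07088934 0.19      ]
side [0.51363222 0.06674236 0.19      ]
[0.53626522 0.09391116 0.008     ]
[5.57229393e-01 3.55398097e-04 8.00000000e-03]
[0.60454652 0.17598279 0.008     ]
[0.49361829 0.20832421 0.008     ]
```

Emit:
apply_moves(steps=[[[0, 0, -3, 0, 0, 0, 1], [3, -5, -4, 0, 0, 0, 1], [6.9, -11.2, -4, 0, 0, 0, 1], [6.9, -11.2, -4, 0, 0, 0, 1], [6.9, -11.2, -4, 0, 0, 0, 1], [6.9, -11.2, -4, 0, 0, 0, 1]]])

```text
time_s: 0.85
position: [0.5147, 0.0683, 0.2503]
tcp_rot: [[0.001, 1.0, 0.002], [1.0, -0.001, -0.0], [-0.0, 0.002, -1.0]]
force: [0.7, -0.5, 0.3]
opening: 0.998
grasp_force: 0.0
```

```bash
python3 - <<'E'
from h import *
s=st(); m=bot.camera_model("wrist"); im=bot.capture("wrist")
cv2.imwrite("pics/w1.png",im)
K,R,t=(np.array(m[k]) for k in("intrinsics","R","t"))
q=K@(R@np.array([.513,.069,.19])+t);print(q/q[2])
import pickle;pickle.dump(m,open("w1.pkl","wb"))
E
```

```text
{'time_s': 0.85, 'position': [0.5147, 0.0683, 0.2503], 'force': [0.7453, -0.4832, 0.2585], 'moment': [0.0218, 0.0206, 0.0093], 'opening': 0.9979, 'grasp_force': 0.0, 'joint_positions': [-4.7728, 19.2045, 94.3932, -0.0167, 66.3051, -4.7309]}
[254.26705695 199.98645875   1.        ]
```

View pics/w1.png

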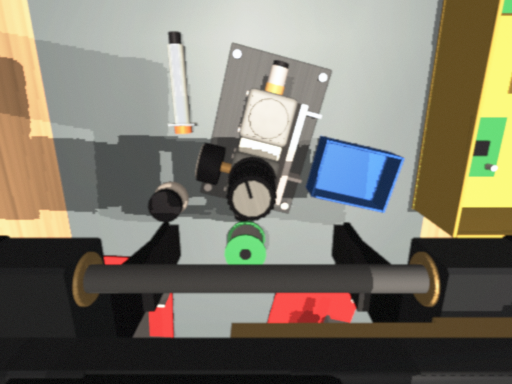

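```bash
python3 - <<'E'
from h import *
import pickle
m=pickle.load(open("w1.pkl","rb"));im=cv2.imread("pics/w1.png")
g=cv2.cvtColor(im,cv2.COLOR_BGR2GRAY)[172:224,222:278]
b=(g>120).astype(np.uint8)
n,l,s,c=cv2.connectedComponentsWithStats(b)
for i in range(1,n):
    if s[i,4]>300:
        cn=max(cv2.findContours((l==i).astype(np.uint8),0,1)[0],key=len)
        (x,y),(w,h),a=cv2.fitEllipse(cv2.convexHull(cn)); print(s[i],x+222,y+172,w,h,atz(m,(x+222,y+172),.19))
E
```

```text
[ 11   9  37  35 966] 251.1921272277832 198.33507347106934 34.98509979248047 37.151885986328125 [0.51056841 0.07038316 0.19      ]
```

Emit:
apply_moves(steps=[[[0.2, -0.4, 3, 0, 0, 0, 0.4], [0.2, -0.4, 6, 0, 0, 0, 0.4], [0.2, -0.4, 7.8, 0, 0, 0, 0.4], [0.2, -0.4, 7.8, 0, 0, 0, 0.4], [0.2, -0.4, 7.8, 0, 0, 0, 0.1], [0.2, -0.4, 7.8, 0, 0, 0, 0.05], [0.2, -0.4, 7.8, 0, 0, 0, 0.0], [0.2, -0.4, 7.8, 0, 0, 0, 0.0]]])

```text
time_s: 1.9
position: [0.5095, 0.071, 0.1727]
tcp_rot: [[-0.0, 1.0, 0.002], [1.0, 0.0, -0.0], [-0.0, 0.002, -1.0]]
force: [0.9, -0.2, -0.0]
opening: 0.505
grasp_force: 0.3
```

Emit:
apply_moves(steps=[[[0, 0, 0, 0, 0, 0, -0.1], [0, 0, 0, 0, 0, 0, -1], [0, 0, 0, 0, 0, 0, -1], [0, 0, 0, 0, 0, 0, -1], [0, 0, 0, 0, 0, 0, -1]]])

```text
time_s: 2.52
position: [0.5108, 0.071, 0.1727]
tcp_rot: [[0.0, 1.0, 0.004], [1.0, -0.0, -0.0], [-0.0, 0.004, -1.0]]
force: [5.1, 0.3, 2.4]
opening: 0.453
grasp_force: 30.0
```

```bash
python3 -c "
from h import *;st()"
```

```text
{'time_s': 2.525, 'position': [0.5108, 0.071, 0.1727], 'force': [5.0728, 0.327, 2.3798], 'moment': [0.0815, -0.9061, 0.0246], 'opening': 0.4532, 'grasp_force': 30.0013, 'joint_positions': [-4.5298, 24.7529, 100.1209, 0.0191, 54.8976, -4.5277]}
```

Emit:
apply_moves(steps=[[[0, 0.07, -0.2, 0, 0, 0, -1], [0, 0.13, -0.4, 0, 0, 0, -1], [0, 0.13, -0.6, 0, 0, 0, -1], [0, 0.13, -0.6, 0, 0, 0, -1], [0, 0.13, -0.6, 0, 0, 0, -1]]])

```text
time_s: 3.15
position: [0.5108, 0.071, 0.1775]
tcp_rot: [[0.0, 1.0, 0.001], [1.0, -0.0, 0.0], [0.0, 0.001, -1.0]]
force: [4.6, 0.2, -4.9]
opening: 0.454
grasp_force: 30.0
```

```bash
python3 -c "
from h import *;st()"
```

```text
{'time_s': 3.15, 'position': [0.5108, 0.071, 0.1775], 'force': [4.6124, 0.2272, -4.9091], 'moment': [0.0064, -1.0862, 0.0377], 'opening': 0.4537, 'grasp_force': 29.9984, 'joint_positions': [-4.5198, 24.4282, 99.7073, 0.0099, 55.8207, -4.5173]}
```

Emit:
apply_moves(steps=[[[0, 0, -0.1, 0, 0, 0, -1], [0, 0, -0.2, 0, 0, 0, -1], [0, 0, -0.25, 0, 0, 0, -1], [0, 0, -0.25, 0, 0, 0, -1], [0, 0, -0.25, 0, 0, 0, -1]]])

```text
time_s: 3.78
position: [0.5108, 0.071, 0.1798]
tcp_rot: [[0.0, 1.0, 0.001], [1.0, -0.0, 0.0], [0.0, 0.001, -1.0]]
force: [6.4, 0.7, -5.6]
opening: 0.452
grasp_force: 30.0
```

```bash
python3 -c "
from h import *;st()"
```

```text
{'time_s': 3.775, 'position': [0.5108, 0.071, 0.1798], 'force': [6.3747, 0.6683, -5.6128], 'moment': [0.0745, -1.1092, 0.0685], 'opening': 0.4524, 'grasp_force': 29.9969, 'joint_positions': [-4.5184, 24.2374, 99.5695, 0.0105, 56.155, -4.5201]}
```

Emit:
apply_moves(steps=[[[0, 0.1, 0, 0, 0, 0, -1], [0, 0.2, 0, 0, 0, 0, -1], [0, 0.2, 0, 0, 0, -5, -1], [0, 0.2, 0, 0, 0, -10, -1], [0, 0.2, 0, 0, 0, -10, -1]]])

```text
time_s: 4.4
position: [0.5106, 0.0711, 0.1798]
tcp_rot: [[-0.173, 0.985, -0.004], [0.985, 0.173, 0.0], [0.001, -0.004, -1.0]]
force: [1.6, -0.3, -6.5]
opening: 0.454
grasp_force: 30.0
```

```bash
python3 -c "
from h import *;st()"
```

```text
{'time_s': 4.4, 'position': [0.5106, 0.0711, 0.1798], 'force': [1.5805, -0.3049, -6.5486], 'moment': [-0.0937, -0.4377, -0.0119], 'opening': 0.4541, 'grasp_force': 29.9955, 'joint_positions': [-4.5019, 24.3295, 99.394, -0.0184, 56.5029, -14.4392]}
```

Emit:
apply_moves(steps=[[[0, 0, 0, 0, 0, -6, -1], [0, 0, 0, 0, 0, -12, -1], [0, 0, 0, 0, 0, -18, -1], [0, 0, 0, 0, 0, -24, -1], [0, 0, 0, 0, 0, -30, -1], [0, 0, 0, 0, 0, -30, -1], [0, 0, 0, 0, 0, -30, -1]]])

```text
time_s: 5.28
position: [0.5097, 0.0707, 0.1798]
tcp_rot: [[-0.641, 0.767, -0.006], [0.767, 0.642, -0.001], [0.003, -0.005, -1.0]]
force: [-2.5, -2.5, -6.2]
opening: 0.454
grasp_force: 30.0
```

```bash
python3 -c "
from h import *;st()"
```

```text
{'time_s': 5.275, 'position': [0.5097, 0.0707, 0.1798], 'force': [-2.4758, -2.4659, -6.1776], 'moment': [-0.5198, 0.4333, -0.0172], 'opening': 0.4544, 'grasp_force': 29.9965, 'joint_positions': [-4.5167, 24.3044, 99.4289, -0.0819, 56.5927, -44.3757]}
```

Emit:
apply_moves(steps=[[[0, 0, 0, 0, 0, -3, -1], [0, 0, 0, 0, 0, -6, -1], [0, 0, 0, 0, 0, -6, -1], [0, 0, 0, 0, 0, -6, -1]]])

```text
time_s: 5.78
position: [0.5096, 0.0706, 0.1798]
tcp_rot: [[-0.718, 0.696, -0.006], [0.696, 0.718, -0.001], [0.004, -0.005, -1.0]]
force: [-3.8, -3.6, -6.8]
opening: 0.451
grasp_force: 30.0
```

```bash
python3 -c "
from h import *;st()"
```

```text
{'time_s': 5.775, 'position': [0.5096, 0.0706, 0.1798], 'force': [-3.8214, -3.6, -6.8154], 'moment': [-0.7177, 0.6852, 0.029], 'opening': 0.4509, 'grasp_force': 29.9985, 'joint_positions': [-4.5194, 24.3069, 99.4334, -0.1005, 56.6047, -50.3712]}
```

Emit:
apply_moves(steps=[[[0, -0.1, 0, 0, 0, -2, -1], [0, -0.1, 0, 0, 0, -2, -1], [0, -0.1, 0, 0, 0, -2, -1]]])

```text
time_s: 6.15
position: [0.5097, 0.0704, 0.1799]
tcp_rot: [[-0.743, 0.67, -0.004], [0.67, 0.743, 0.0], [0.003, -0.003, -1.0]]
force: [-5.0, -2.7, -7.6]
opening: 0.451
grasp_force: 30.0
```

```bash
cat > r.py <<'E'
from h import *
s=bot.read_state();R=np.array(s["tcp_rot"])
print("rel %.2f Mz %.4f"%(np.degrees(np.arctan2(R[1,1],R[0,1])),s["moment"][2]),np.round(s["force"],1),np.round(s["position"],4),"j6 %.2f"%s["joint_positions"][5],s["time_s"])
E
python3 r.py
```

```text
rel 47.96 Mz -0.0369 [-5.  -2.7 -7.6] [0.5097 0.0704 0.1799] j6 -52.54 6.15
```

Emit:
apply_moves(steps=[[[0, 0, 0, 0, 0, -1, -1], [0, 0, 0, 0, 0, -2, -1], [0, 0, 0, 0, 0, -2, -1]]])

```text
time_s: 6.52
position: [0.5096, 0.0703, 0.1799]
tcp_rot: [[-0.766, 0.643, -0.005], [0.643, 0.766, -0.0], [0.003, -0.003, -1.0]]
force: [-4.4, -2.7, -6.7]
opening: 0.449
grasp_force: 30.0
```

```bash
python3 r.py
```

```text
rel 49.96 Mz -0.0955 [-4.4 -2.7 -6.7] [0.5096 0.0703 0.1799] j6 -54.53 6.525
```

Emit:
apply_moves(steps=[[[0, 0, 0, 0, 0, -1, -1], [0, 0, 0, 0, 0, -1, -1], [0, 0, 0, 0, 0, -1, -1]]])

```text
time_s: 6.9
position: [0.5095, 0.0702, 0.1799]
tcp_rot: [[-0.776, 0.63, -0.005], [0.63, 0.776, -0.0], [0.004, -0.003, -1.0]]
force: [-5.9, -3.2, -7.1]
opening: 0.455
grasp_force: 30.0
```

```bash
python3 r.py
```

```text
rel 50.94 Mz -0.1555 [-5.9 -3.2 -7.1] [0.5095 0.0702 0.1799] j6 -55.51 6.9
```

Stop felt: the slope is about 3.4 N m/rad where the detent would be assisting, so this is the stop at dial ≈ +10°, and the knob started at click 2. Turning back clockwise now.

Emit:
apply_moves(steps=[[[0, 0, 0, 0, 0, 6, -1], [0, 0, 0, 0, 0, 12, -1], [0, 0, 0, 0, 0, 18, -1], [0, 0, 0, 0, 0, 24, -1], [0, 0, 0, 0, 0, 30, -1], [0, 0, 0, 0, 0, 36, -1], [0, 0, 0, 0, 0, 42, -1], [0, 0, 0, 0, 0, 48, -1], [0, 0, 0, 0, 0, 51, -1], [0, 0, 0, 0, 0, 51, -1], [0, 0, 0, 0, 0, 51, -1]]])

```text
time_s: 8.28
position: [0.5111, 0.071, 0.18]
tcp_rot: [[-0.0, 1.0, -0.001], [1.0, 0.0, 0.001], [0.001, -0.001, -1.0]]
force: [-1.1, 1.2, -13.1]
opening: 0.451
grasp_force: 30.0
```

```bash
python3 r.py
```

```text
rel 0.00 Mz -0.0254 [ -1.1   1.2 -13.1] [0.5111 0.071  0.18  ] j6 -4.61 8.275
```

Emit:
apply_moves(steps=[[[0, 0, 0.04, 0, 0, 6, -1], [0, 0, 0.04, 0, 0, 12, -1], [0, 0, 0.04, 0, 0, 18, -1], [0, 0, 0.04, 0, 0, 24, -1], [0, 0, 0.04, 0, 0, 30, -1], [0, 0, 0.04, 0, 0, 30, -1], [0, 0, 0.04, 0, 0, 30, -1]]])

```text
time_s: 9.15
position: [0.5121, 0.0706, 0.1801]
tcp_rot: [[0.499, 0.867, 0.001], [0.867, -0.499, 0.001], [0.001, 0.001, -1.0]]
force: [-0.4, 1.6, -14.2]
opening: 0.455
grasp_force: 30.0
```

```bash
python3 r.py
```

```text
rel -29.93 Mz -0.0008 [ -0.4   1.6 -14.2] [0.5121 0.0706 0.1801] j6 25.32 9.15
```

Emit:
apply_moves(steps=[[[0, 0, 0, 0, 0, 6, -1], [0, 0, 0, 0, 0, 12, -1], [0, 0, 0, 0, 0, 18, -1], [0, 0, 0, 0, 0, 24, -1], [0, 0, 0, 0, 0, 30, -1], [0, 0, 0, 0, 0, 30, -1], [0, 0, 0, 0, 0, 30, -1]]])

```text
time_s: 10.02
position: [0.5127, 0.07, 0.1801]
tcp_rot: [[0.865, 0.502, 0.002], [0.502, -0.865, -0.001], [0.002, 0.002, -1.0]]
force: [3.1, 0.0, -18.1]
opening: 0.454
grasp_force: 30.0
```

```bash
python3 r.py
```

```text
rel -59.89 Mz 0.0080 [  3.1   0.  -18.1] [0.5127 0.07   0.1801] j6 55.30 10.025
```

Emit:
apply_moves(steps=[[[0, 0, 0.1, 0, 0, 0, -1], [0, 0, 0.1, 0, 0, 0, 0.3], [0, 0, 0.1, 0, 0, 0, 0.4], [0, 0, 0.1, 0, 0, 0, 0.4], [0, 0, 0.1, 0, 0, 0, 0.4], [0, 0, -2, 0, 0, 0, 0.4], [0, 0, -6, 0, 0, 0, 0.4], [0, 0, -7, 0, 0, 0, 0.4], [0, 0, -7, 0, 0, 0, 0.4]]])

```text
time_s: 11.15
position: [0.5117, 0.0703, 0.2506]
tcp_rot: [[0.866, 0.5, 0.001], [0.5, -0.866, -0.0], [0.001, 0.001, -1.0]]
force: [-0.4, 0.8, 0.2]
opening: 0.701
grasp_force: 0.0
```

```bash
python3 - <<'E'
from h import *
st(); m=bot.camera_model("wrist"); im=bot.capture("wrist")
K,R,t=(np.array(m[k]) for k in("intrinsics","R","t"))
p=lambda X:(lambda q:q[:2]/q[2])(K@(R@np.array(X)+t))
c=np.array([.512,.0705,.197]);px=p(c);print(px)
# rectify top plane: world x right, y up, 10 px/mm
src=np.float32([p(c+np.array(d)*.03) for d in([-1,1,0],[1,1,0],[1,-1,0],[-1,-1,0])])
H=cv2.getPerspectiveTransform(src,np.float32([[0,0],[400,0],[400,400],[0,400]]))
cv2.imwrite("pics/w2.png",np.hstack([cv2.resize(im,(400,400)),cv2.warpPerspective(im,H,(400,400))]))
E
```

```text
{'time_s': 11.15, 'position': [0.5117, 0.0703, 0.2506], 'force': [-0.4157, 0.755, 0.1731], 'moment': [-0.0444, 0.1071, -0.0049], 'opening': 0.7007, 'grasp_force': 0.0, 'joint_positions': [-4.5842, 18.9696, 94.708, 0.0012, 66.2506, 55.4118]}
[257.5894121  201.83710753]
```

View pics/w2.png

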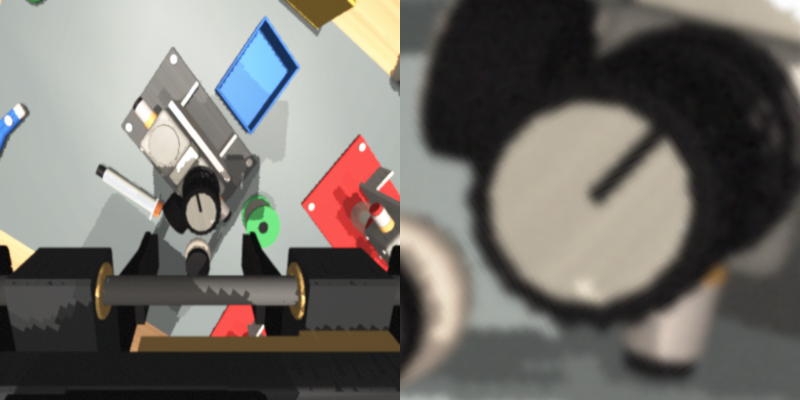

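The index bar in the rectified view runs from (592,195) to (660,132), about 43°. Relative to the first look it has moved clockwise by two clicks, so the knob is at click 4. I'll press it down on top with closed fingertips.

Emit:
apply_moves(steps=[[[-0.1, 0, 0, 0, 0, 0, -1], [-0.1, 0, 1, 0, 0, 0, -1], [-0.1, 0, 2, 0, 0, 0, -1], [-0.1, 0, 2.5, 0, 0, 0, -1], [-0.1, 0, 3, 0, 0, 0, -1], [-0.1, 0, 3.5, 0, 0, 0, -1], [-0.1, 0, 4.0, 0, 0, 0, -1], [-0.1, 0, 4.3, 0, 0, 0, -1], [-0.1, 0, 4.5, 0, 0, 0, -1], [-0.1, 0, 4.5, 0, 0, 0, -1], [-0.1, 0, 4.5, 0, 0, 0, -1]]])

```text
time_s: 12.58
position: [0.5108, 0.0698, 0.2054]
tcp_rot: [[0.866, 0.5, 0.0], [0.5, -0.866, -0.0], [0.0, 0.0, -1.0]]
force: [0.4, -0.9, -0.1]
opening: 0.006
grasp_force: 0.0
```

```bash
python3 r.py
```

```text
rel -60.00 Mz 0.0243 [ 0.4 -0.9 -0.1] [0.5108 0.0698 0.2054] j6 55.35 12.575
```

Emit:
apply_moves(steps=[[[0, 0, 0.1, 0, 0, 0, -1], [0, 0, 0.2, 0, 0, 0, -1], [0, 0, 0.2, 0, 0, 0, -1], [0, 0, 0.2, 0, 0, 0, -1]]])

```text
time_s: 13.08
position: [0.5107, 0.0698, 0.2032]
tcp_rot: [[0.866, 0.5, 0.0], [0.5, -0.866, -0.0], [0.0, 0.0, -1.0]]
force: [0.4, -0.4, -0.7]
opening: 0.003
grasp_force: 0.0
```

Emit:
apply_moves(steps=[[[0, 0, 0.1, 0, 0, 0, -1], [0, 0, 0.2, 0, 0, 0, -1], [0, 0, 0.2, 0, 0, 0, -1], [0, 0, 0.2, 0, 0, 0, -1]]])

```text
time_s: 13.58
position: [0.5107, 0.0698, 0.2012]
tcp_rot: [[0.866, 0.5, -0.0], [0.5, -0.866, -0.0], [-0.0, 0.0, -1.0]]
force: [0.0, -1.5, -0.4]
opening: 0.006
grasp_force: 0.0
```

Emit:
apply_moves(steps=[[[0, 0, 0.05, 0, 0, 0, -1], [0, 0, 0.1, 0, 0, 0, -1], [0, 0, 0.1, 0, 0, 0, -1]]])

```text
time_s: 13.95
position: [0.5107, 0.0698, 0.2002]
tcp_rot: [[0.866, 0.5, -0.0], [0.5, -0.866, 0.0], [-0.0, -0.0, -1.0]]
force: [0.1, -0.6, 0.4]
opening: 0.004
grasp_force: 0.0
```

```bash
python3 - <<'E'
from h import *
st(); a=bot.capture("scene");b=bot.capture("side")
r=lambda x:cv2.resize(x,(400,320),interpolation=cv2.INTER_CUBIC)
cv2.imwrite("pics/d.png",np.hstack([r(a[150:230,230:330]),r(b[110:190,200:300])]))
E
```

```text
{'time_s': 13.95, 'position': [0.5107, 0.0698, 0.2002], 'force': [0.1138, -0.6251, 0.4124], 'moment': [0.0225, 0.1054, -0.0194], 'opening': 0.0044, 'grasp_force': 0.0, 'joint_positions': [-4.6517, 22.5879, 98.308, 0.0011, 59.1103, 55.3473]}
```

View pics/d.png

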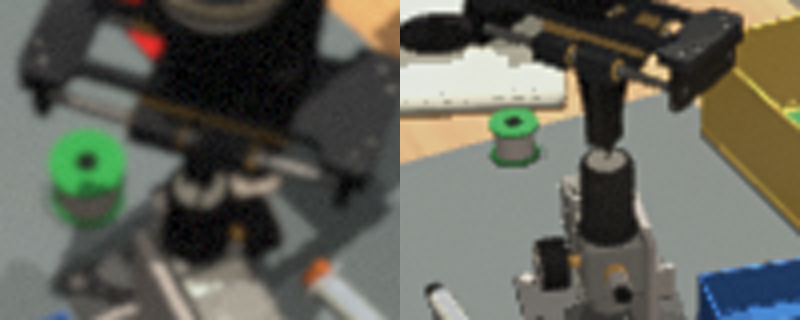

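The side view shows the fingertips just over the top disc with no contact yet, so I keep going down in small steps.

Emit:
apply_moves(steps=[[[0, 0, 0.05, 0, 0, 0, -1], [0, 0, 0.1, 0, 0, 0, -1], [0, 0, 0.1, 0, 0, 0, -1]]])

```text
time_s: 14.42
position: [0.5107, 0.0698, 0.1992]
tcp_rot: [[0.866, 0.5, -0.0], [0.5, -0.866, 0.0], [-0.0, -0.0, -1.0]]
force: [0.2, 1.1, 0.0]
opening: 0.007
grasp_force: 0.0
```

Emit:
apply_moves(steps=[[[0, 0, 0.05, 0, 0, 0, -1], [0, 0, 0.1, 0, 0, 0, -1], [0, 0, 0.1, 0, 0, 0, -1]]])

```text
time_s: 14.8
position: [0.5107, 0.0698, 0.1982]
tcp_rot: [[0.866, 0.5, -0.0], [0.5, -0.866, -0.0], [-0.0, -0.0, -1.0]]
force: [-0.1, -0.1, 0.4]
opening: 0.008
grasp_force: 0.0
```

Emit:
apply_moves(steps=[[[0, 0, 0.05, 0, 0, 0, -1], [0, 0, 0.1, 0, 0, 0, -1], [0, 0, 0.1, 0, 0, 0, -1]]])

```text
time_s: 15.18
position: [0.5107, 0.0698, 0.1972]
tcp_rot: [[0.866, 0.5, -0.0], [0.5, -0.866, -0.0], [-0.0, -0.0, -1.0]]
force: [0.2, 0.8, -0.5]
opening: 0.012
grasp_force: 0.0
```

```bash
python3 - <<'E'
from h import *
b=bot.capture("side");w=bot.capture("wrist")
m=bot.camera_model("side");K,R,t=(np.array(m[k]) for k in("intrinsics","R","t"))
for z in(.186,.190,.197):
    q=K@(R@np.array([.511,.07,z])+t);print(z,q[:2]/q[2])
b=cv2.resize(b[110:190,210:290],(480,480),interpolation=cv2.INTER_CUBIC)
cv2.imwrite("pics/e.png",np.hstack([b,cv2.resize(w,(320,480))]))
E
```

```text
0.186 [250.24562747 152.32930113]
0.19 [250.21074163 151.18948958]
0.197 [250.14936993 149.18431597]
```

View pics/e.png

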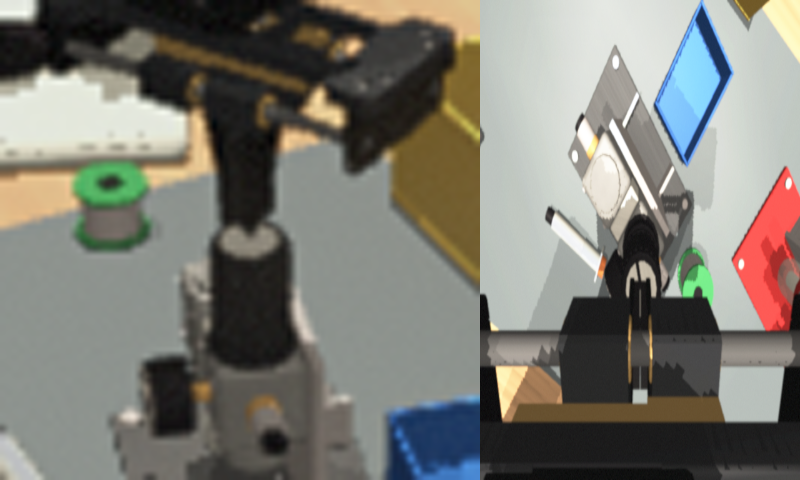

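The picture shows the tips still a few mm above the disc: tip at about (243,226), disc centre at (249,240) in the crop. Continuing down gently.

Emit:
apply_moves(steps=[[[0, 0, 0.05, 0, 0, 0, -1], [0, 0, 0.1, 0, 0, 0, -1], [0, 0, 0.15, 0, 0, 0, -1], [0, 0, 0.15, 0, 0, 0, -1]]])

```text
time_s: 15.78
position: [0.5107, 0.0698, 0.1957]
tcp_rot: [[0.866, 0.5, -0.0], [0.5, -0.866, 0.0], [-0.0, -0.0, -1.0]]
force: [-0.6, -0.2, 0.3]
opening: 0.005
grasp_force: 0.0
```

Emit:
apply_moves(steps=[[[0, 0, 0.05, 0, 0, 0, -1], [0, 0, 0.1, 0, 0, 0, -1], [0, 0, 0.15, 0, 0, 0, -1], [0, 0, 0.15, 0, 0, 0, -1]]])

```text
time_s: 16.27
position: [0.5107, 0.0698, 0.1942]
tcp_rot: [[0.866, 0.5, -0.0], [0.5, -0.866, 0.0], [-0.0, -0.0, -1.0]]
force: [0.8, 0.4, 0.2]
opening: 0.005
grasp_force: 0.0
```

Emit:
apply_moves(steps=[[[0, 0, 0.05, 0, 0, 0, -1], [0, 0, 0.1, 0, 0, 0, -1], [0, 0, 0.1, 0, 0, 0, -1], [0, 0, 0.1, 0, 0, 0, -1]]])

```text
time_s: 16.77
position: [0.5107, 0.0698, 0.1933]
tcp_rot: [[0.866, 0.5, 0.0], [0.5, -0.866, -0.0], [0.0, 0.0, -1.0]]
force: [-0.9, -0.3, 0.1]
opening: 0.005
grasp_force: 0.0
```

Pressing on top gives no contact, so I'll regrip as before and press while gripping.

Emit:
apply_moves(steps=[[[0.1, 0, -2, 0, 0, 0, -1], [0.1, 0, -4, 0, 0, 0, 0.3], [0.1, 0, -4, 0, 0, 0, 0.4], [0.1, 0, -4, 0, 0, 0, 0.4], [0.1, 0, -4, 0, 0, 0, 0.4], [0.1, 0, -4, 0, 0, 0, 0.4], [0.1, 0, -2, 0, 0, 0, 0.4], [0.1, 0, 0, 0, 0, 0, 0.4], [0.1, 0, 1.3, 0, 0, 0, 0.4], [0.1, 0, 1.3, 0, 0, 0, 0.4], [0.1, 0, 1.3, 0, 0, 0, 0.0], [0.1, 0, 1.3, 0, 0, 0, 0.0], [0.1, 0, 1.3, 0, 0, 0, -1], [0.1, 0, 1.3, 0, 0, 0, -1], [0.1, 0, 1.3, 0, 0, 0, -1], [0.1, 0, 1.3, 0, 0, 0, -1]]])

```text
time_s: 18.77
position: [0.5124, 0.0698, 0.1808]
tcp_rot: [[0.866, 0.5, 0.002], [0.5, -0.866, -0.001], [0.001, 0.002, -1.0]]
force: [1.4, -3.4, 4.4]
opening: 0.451
grasp_force: 30.0
```

```bash
python3 r.py
```

```text
rel -59.99 Mz -0.0340 [ 1.4 -3.4  4.4] [0.5124 0.0698 0.1808] j6 55.41 18.775
```

Emit:
apply_moves(steps=[[[0, 0, 0.15, 0, 0, 0, -1], [0, 0, 0.3, 0, 0, 0, -1], [0, 0, 0.3, 0, 0, 0, -1]]])

```text
time_s: 19.15
position: [0.5124, 0.0698, 0.1777]
tcp_rot: [[0.866, 0.5, 0.002], [0.5, -0.866, -0.001], [0.001, 0.002, -1.0]]
force: [1.3, -3.9, 5.9]
opening: 0.45
grasp_force: 30.0
```

```bash
python3 r.py
```

```text
rel -59.99 Mz -0.0066 [ 1.3 -3.9  5.9] [0.5124 0.0698 0.1777] j6 55.41 19.15
```

Emit:
apply_moves(steps=[[[0, 0, 0.1, 0, 0, 0, -1], [0, 0, 0.2, 0, 0, 0, -1], [0, 0, 0.2, 0, 0, 0, -1]]])

```text
time_s: 19.52
position: [0.5123, 0.0699, 0.1757]
tcp_rot: [[0.866, 0.5, 0.002], [0.5, -0.866, -0.001], [0.001, 0.002, -1.0]]
force: [1.3, -3.6, 5.2]
opening: 0.452
grasp_force: 30.0
```

```bash
python3 r.py
```

```text
rel -59.99 Mz 0.0072 [ 1.3 -3.6  5.2] [0.5123 0.0699 0.1757] j6 55.41 19.525
```

Emit:
apply_moves(steps=[[[0, 0, 0.1, 0, 0, 0, -1], [0, 0, 0.1, 0, 0, 0, -1], [0, 0, 0.1, 0, 0, 0, -1]]])

```text
time_s: 19.9
position: [0.5123, 0.0699, 0.1746]
tcp_rot: [[0.866, 0.5, 0.002], [0.5, -0.866, -0.001], [0.001, 0.002, -1.0]]
force: [1.3, -4.4, 5.3]
opening: 0.454
grasp_force: 30.0
```

Emit:
apply_moves(steps=[[[0, 0, 0.1, 0, 0, 0, -1], [0, 0, 0.1, 0, 0, 0, -1], [0, 0, 0.1, 0, 0, 0, -1]]])

```text
time_s: 20.27
position: [0.5123, 0.0699, 0.1738]
tcp_rot: [[0.866, 0.5, 0.002], [0.5, -0.866, -0.001], [0.001, 0.002, -1.0]]
force: [2.0, -4.5, 5.6]
opening: 0.449
grasp_force: 30.0
```

Emit:
apply_moves(steps=[[[0, 0, 0.06, 0, 0, 0, -1], [0, 0, 0.06, 0, 0, 0, -1], [0, 0, 0.06, 0, 0, 0, -1]]])

```text
time_s: 20.65
position: [0.5124, 0.0699, 0.1737]
tcp_rot: [[0.866, 0.5, 0.002], [0.5, -0.866, -0.001], [0.001, 0.002, -1.0]]
force: [-0.1, -4.2, 9.8]
opening: 0.449
grasp_force: 30.0
```

Emit:
apply_moves(steps=[[[0, 0, 0.06, 0, 0, 0, -1], [0, 0, 0.06, 0, 0, 0, -1], [0, 0, 0.06, 0, 0, 0, -1]]])

```text
time_s: 21.02
position: [0.5125, 0.0699, 0.1737]
tcp_rot: [[0.866, 0.5, 0.002], [0.5, -0.866, -0.001], [0.002, 0.002, -1.0]]
force: [-0.2, -4.2, 12.7]
opening: 0.447
grasp_force: 30.0
```

The knob is on its firm seat, at 7 mm of travel and 12.7 N. Releasing and backing off.

Emit:
apply_moves(steps=[[[0, 0, 0, 0, 0, 0, 0.3], [0, 0, 0, 0, 0, 0, 0.4], [0, 0, 0, 0, 0, 0, 0.4], [0, 0, 0, 0, 0, 0, 0.4], [0, 0, -2, 0, 0, 0, 0.4], [0, 0, -6, 0, 0, 0, 0.4], [0, 0, -8, 0, 0, 0, 0.4], [0, 0, -8, 0, 0, 0, 0.4]]])

```text
time_s: 22.02
position: [0.5125, 0.0704, 0.2533]
tcp_rot: [[0.866, 0.5, 0.003], [0.5, -0.866, -0.0], [0.003, 0.002, -1.0]]
force: [0.1, -0.2, 0.8]
opening: 0.701
grasp_force: 0.0
```

```bash
python3 - <<'E'
from h import *
st(); m=bot.camera_model("wrist"); im=bot.capture("wrist"); sd=bot.capture("side")
K,R,t=(np.array(m[k]) for k in("intrinsics","R","t"))
p=lambda X:(lambda q:q[:2]/q[2])(K@(R@np.array(X)+t))
c=np.array([.512,.0705,.19])
src=np.float32([p(c+np.array(d)*.03) for d in([-1,1,0],[1,1,0],[1,-1,0],[-1,-1,0])])
H=cv2.getPerspectiveTransform(src,np.float32([[0,0],[400,0],[400,400],[0,400]]))
cv2.imwrite("pics/f.png",np.hstack([cv2.resize(sd[120:240,180:300],(400,400)),cv2.warpPerspective(im,H,(400,400))]))
E
```

```text
{'time_s': 22.025, 'position': [0.5125, 0.0704, 0.2533], 'force': [0.1117, -0.1747, 0.7785], 'moment': [-0.025, 0.0792, -0.0303], 'opening': 0.701, 'grasp_force': 0.0, 'joint_positions': [-4.5766, 18.7998, 94.4883, 0.0161, 66.513, 55.4149]}
```

View pics/f.png

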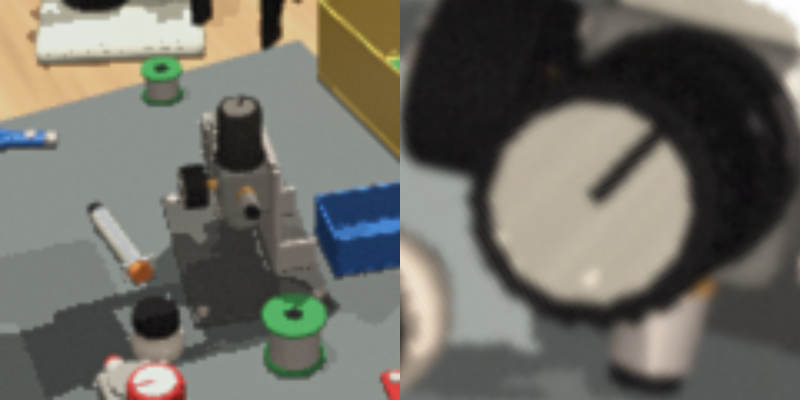

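The index bar still runs from (592,195) to (660,132), at click 4. The knob is seated, the gripper is clear, and nothing nearby has moved.

```bash
python3 -c "
from rig import bot;print(bot.hand_in())"
```

```text
the job is handed in; nothing more can be done
None
```

The regulator is preset: I unlocked the knob, felt it bear lightly on its anticlockwise stop, turned it clockwise four clicks to click 4, pressed it onto its seat to lock it, let go of it, and handed the job in at about 22 s of the 72 s allowed.

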